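# Hang the rinse pail on the drip stand

## Robot

A 6-joint arm with a two-finger parallel gripper is mounted at the origin on the work surface. World frame = base frame: x ahead of the robot, y to its left, z up, the work surface at z = 0. Lengths are in m, angles in rad, forces in N, time in s.
With the tool pointing down it reaches from about 0.35 to 0.875 m from the base axis. Payload 4.2 kg.
Tool frame: the origin (TCP) lies between the finger pads; the fingertips stand 14 mm ahead of it and the grasp point (between the pads) lies 5 mm behind it; z points along the fingers, y is the line along which they close (so a half turn about z gives the same grasp; the last joint's range is limited). The gripper opens to 85 mm and grips with 20 to 120 N. Pads are 22 mm wide; open, the fingers measure 114 mm over their backs; the gripper's body (76 mm by 85 mm) begins 54 mm behind the grasp point. The pads swing forward as they close: fully open they stand 13 mm farther back than shut.
Start: joints at [1.516, 0.385, 0.008, 0, -1.194, -0.259], TCP at [0.193, 0.594, 0.245] pointing down, gripper open.
Joint ranges: [-3.14, 3.14], [-1.21, 2.06], [-1.07, 1.41], [-3.16, 2.05], [-2.99, -0.16], [-3.1, 3.1]. Speed limits (rad/s): [2.79, 2.79, 3.14, 3.14, 3.14, 3.14].

## Interface

Orientations are given as a rotation vector (axis times angle).
In Python, from plant import get_obs, cams, workorder gives the robot as it stands.
- The arm moves only by the tool step_arm, never from a script. Its argument "plan" is a list of rows, each a list of 7 numbers: the turn, a rotation vector about the world's x, y, z in degrees, then the shift along the world's x, y, z in mm, then the opening, from 0 (shut) to 1 (fully open). In form: [[rx, ry, rz, dx, dy, dz, claw], ...]. A call has 1 to 8 rows; each row is the pose to reach, as a shift and turn from the pose commanded when the call began; what a row does not reach only later rows make up. A row lasts 1/8 s, in which the tool goes at most 62.5 mm and 10.7 degrees, less where a joint would pass 70% of its speed; a pose out of reach is approached as far as the arm can. A call with a gripper value outside its range is refused whole. The fingers move at their own pace and stop on an object; "squeeze" is the grip in N (left out, the last holds). Time passes only in rows, so rows that repeat a pose let the fingers close. It gives the time, the measured TCP pose, the force, the opening and the grip force at its end, in the units of the state.
- get_obs(): the state, without advancing time (a new reading comes with each control period).
- cams.camera(name): name is "side" or "top"; returns a dict with "image" (420x560x3 uint8, blue, green, red), "K" (3x3 intrinsics, pixels), "rvec" (rotation vector, rad) and "tvec" (3), from world to camera coordinates, as OpenCV has them. Camera axes: x right, y down, z forward; pixel columns grow to the right and rows downward; lengths in m; the calibration is good to about 2 mm. A picture is of the moment at which its call begins. There is no depth.
- workorder.sign_off(): hands the job in; it is judged then, once.
The state is a dict: "t": time; "joints": joint angles; "qd": joint speeds; "joint_efforts": joint torques, N m; "eef_pos": TCP position; "tool_rot": TCP orientation; "wrist_force": force on the tool from outside, world axes, zero at the start; "wrist_torque": the same for the moment, N m; "gripper_width": finger opening in m; "finger_force": force on a finger pad.
Only numpy, scipy, OpenCV 4.12 (cv2) and the standard library are available. Lean on these libraries where they do the work, as an engineer would, in place of code of your own. Each camera call takes 0.05 s, during which the arm holds its last target. There are 200 camera calls.

## Task

Hang the empty steel rinse pail up on the drip stand. With the pail left standing where it is, swing its folded bail upright with a light touch, then pick it up by the wooden grip and hang it on the stand's double hook, slid right back to the root of the prongs so that it hangs free and upright, and let go. Do not force or knock the pail against the hook, do not drop it, and leave the other things on the bench where they are.

Things in the scene. Friction and masses are not known exactly. Their poses are not given: they have to be found in the camera images.
- pail: Round open steel pail, 110 mm high, 140 mm across the rim, 108 mm across the base, 0.3 to 0.5 kg. Loose, stands on the bench. Origin at the centre of its underside, z up its axis. Ears at its +y and -y sides carry the bail, 98 mm above the underside. At the start the bail lies folded over the pail's -x side, which faces the robot's right-hand side (world -y) within 0.45 rad.
- bail (a joint): Angle of the pail's bail about its ears, rad: 0 = folded level over the pail's -x side, pi/2 = upright, pi = level over the other side; stops at -0.2 and 3.34; starts at -0.15 to 0.3. The bail is a U of 5 mm steel wire, 150 mm wide, with a wooden grip; friction in the ears (0.025 Nm) keeps it where it is left, and a push of about 0.5 N on the grip swings it.
- grip (a point): Centre of the bail's wooden grip: a roller 18 mm thick and 92 mm long, parallel to the pail's y axis, 90 mm from the line of the ears. With the bail folded level there is only an 11 mm gap between grip and rim, too narrow for a finger, and free space below the grip; when upright the grip's centre is 78 mm above the rim.
- stand: Drip stand, fixed: a tray 150 x 176 mm, 16 mm high, behind it at x = 95 mm a column, from whose top a double hook comes forward, open towards the stand's own -x side (facing the robot within 0.4 rad). Origin on the bench straight below where the grip's centre rests when at the root of the hook; x along the prongs towards the column, z up. Grip lies across both prongs, along the stand's y.
- tips_below (a point): Point on the bench straight below the middle between the two prong tips (stand x = -59 mm). Prongs: 8 mm rods at stand y = +32 and -32 mm, free space between them back to the column. Each drops at x = 13 mm to the root, then runs forward, rising 8 mm to x = -52 mm, and ends in an upturned tip. Tip tops are 20 mm above the rod's centre at the root, the part behind it 28 to 34 mm.
- clamp (a point): Clamp collar on the column, 156 mm above the bench, 95 mm behind the root. The column telescopes and is clamped at another height each time, which is not reported: resting at the root the grip's centre is 241 to 269 mm above the bench (15 mm above the rods' lowest centre), so the landing must be felt. The hook is rigid; the grip will not slide down to the root by itself.
- baren: Bystander: round cork printing pad 104 mm across with a wooden handle bar, 24 mm high.
- ink_jar: Bystander: amber glass jar with a white cap, 50 mm across, 78 mm high.
- paste_jar: Bystander: white jar, 48 mm across, 70 mm high.
- tape: Bystander: roll of paper tape lying flat, 92 mm across, 38 mm high.
- carved_block: Bystander: carved printing block 130 x 95 x 20 mm.
- brush_cup: Bystander: white enamel cup 74 mm across and 75 mm high with brush sticks standing up to 138 mm.
- paste_brush: Bystander: wooden brush 170 mm long, lying.

How it is judged:
By the outcome, as a careful person would: the job done as asked, in the order asked, and still so for the second after the job is handed in, with the robot touching nothing.
It also fails if it takes over 72 s, if anything falls off the work surface, if the arm or the gripper's body presses on something with over 40 N, if the wrist force passes 120 N, or if a joint passes its speed limit or range.

## Working session

There is one attempt and no reset: what is moved stays moved. The work goes in short steps, Python scripts to look and compute and a tool call to move; the robot and the scene stay as the last step left them, time stands still between calls to the robot, and variables do not carry over. Pictures are saved under pics/ and viewed, at most 10 in all, crops included, and the job is handed in when it is done.

Besides the shell and the picture viewer there is one more tool, called after "Request:" by a JSON object that holds its "op" and its "data", one argument or row to a line. step_arm: Moves the arm, as the interface text tells. Its arguments: {"type":"object","properties":{"plan":{"type":"array"},"squeeze":{"type":"number"}},"required":["plan"]}

```bash
ls; mkdir -p pics
cat > h.py <<'E'
import numpy as np, cv2
from plant import get_obs, cams, workorder
def cam(n):
    c=cams.camera(n); R=cv2.Rodrigues(np.array(c["rvec"],float))[0]; t=np.array(c["tvec"],float).ravel()
    return c["image"],np.array(c["K"],float),R,t
def ray(K,R,t,u,v):
    d=R.T@np.linalg.inv(K)@np.array([u,v,1.]); return -R.T@t,d/np.linalg.norm(d)
def onz(K,R,t,u,v,z):
    o,d=ray(K,R,t,u,v); return o+d*(z-o[2])/d[2]
def proj(K,R,t,P):
    p=K@(R@np.array(P,float)+t); return p[:2]/p[2]
def tri(r1,r2):
    (a,d),(b,e)=r1,r2
    s=np.linalg.lstsq(np.c_[d,-e],b-a,rcond=None)[0]; p,q=a+s[0]*d,b+s[1]*e
    return (p+q)/2,np.linalg.norm(p-q)
E
python3 - <<'E'
from h import *
for n in("side","top"):
    im,K,R,t=cam(n); cv2.imwrite(f"pics/{n}0.png",im); print(n,K[0,0],-R.T@t,R[2])
o=get_obs(); print(o)
E
```

```text
pics
side 467.9308676113966 [ 0.21721405 -0.90510229  1.08146856] [ 0.2392793   0.66432131 -0.70811201]
top 379.1145517733334 [ 0.46755698 -0.02071876  1.25726554] [ 0.08092334  0.00362283 -0.99671374]
{'t': 0.1, 'joints': array([ 1.51559388e+00,  3.85504046e-01,  6.74744129e-03, -4.16354702e-04,
       -1.19399005e+00, -2.58600227e-01]), 'qd': array([-0.00086646, -0.00283569,  0.00349747,  0.00289536, -0.0004963 ,
        0.0001004 ]), 'joint_efforts': array([-9.25976674e-04, -3.93322527e+01,  1.88927490e+01,  4.19794321e+00,
       -2.58586930e-03,  4.44116509e-06]), 'eef_pos': array([0.19275814, 0.59401382, 0.24431309]), 'tool_rot': array([ 3.10100909e+00, -4.90828927e-01, -2.93540037e-04]), 'wrist_force': array([0.51746411, 0.85000175, 0.31798746]), 'wrist_torque': array([-0.00785201,  0.02536121,  0.02936039]), 'finger_force': 0.0, 'gripper_width': 0.08538873542497286}
```

View pics/side0.png

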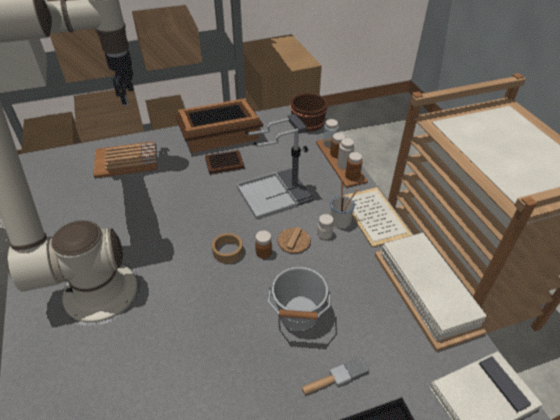

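View pics/top0.png

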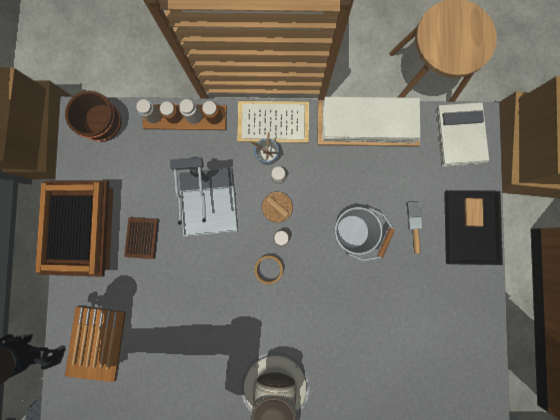

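The side view shows the pail at (300,295), its grip at (297,314), and the hook prongs with tips near (253,131) and (258,143). The top view shows the pail at (360,231), its grip at (385,243), and the stand around (205,195).

Run:
```python
from h import *
D={}
for n in("side","top"):
    im,K,R,t=cam(n); D[n]=(im,K,R,t)
def crop(n,x,y,w,h,s): return cv2.resize(D[n][0][y:y+h,x:x+w],None,fx=s,fy=s,interpolation=cv2.INTER_CUBIC)
a=crop("side",235,105,100,75,4);b=crop("top",160,145,100,75,4)
c=crop("side",225,170,100,50,4);d=crop("top",160,195,100,50,4)
cv2.imwrite("pics/crop1.png",np.vstack([np.hstack([a,b]),np.hstack([c,d])]))
G={}
for n,(x,y,w,h) in {"side":(265,295,70,35),"top":(365,220,40,45)}.items():
    im,K,R,t=D[n]; hsv=cv2.cvtColor(im[y:y+h,x:x+w],cv2.COLOR_BGR2HSV)
    m=cv2.inRange(hsv,(3,90,60),(25,255,255))
    k,l,s,ce=cv2.connectedComponentsWithStats(m); i=1+np.argmax(s[1:,4]); 
    pts=np.argwhere(l==i)[:,::-1]+[x,y]
    c=pts.mean(0); u=np.linalg.svd(pts-c,full_matrices=False)[2][0]; pr=(pts-c)@u
    G[n]=(c,c+u*pr.min(),c+u*pr.max()); print(n,s[i],G[n])
f=lambda i,j:tri(ray(*D["side"][1:],*G["side"][i]),ray(*D["top"][1:],*G["top"][j]))
print("c",f(0,0)); print([f(i,j) for i,j in((1,1),(1,2),(2,1),(2,2))])
# pail rim: edges ellipse in top
im,K,R,t=D["top"]
print("pail approx",onz(K,R,t,360,231,0.11))
```

```text
side [ 14  14  38  10 241] (array([297.97510373, 314.00829876]), array([279.11206466, 312.5502246 ]), array([316.19965909, 315.41701943]))
top [ 13   8  16  30 165] (array([385.57575758, 242.51515152]), array([391.66004251, 228.73283559]), array([379.64105461, 255.95862959]))
c (array([ 0.46636122, -0.32578236,  0.12084431]), np.float64(0.0005447809816289893))
[(array([ 0.46369267, -0.32789646,  0.14413089]), np.float64(0.08769776307574698)), (array([ 0.42549835, -0.3075554 ,  0.12104782]), np.float64(0.001010296727243642)), (array([ 0.50700941, -0.34396816,  0.12113118]), np.float64(0.0009528122757423644)), (array([ 0.46647023, -0.32606146,  0.11616417]), np.float64(0.08808054569037242))]
pail approx [ 0.49963032 -0.25166731  0.11      ]
```

View pics/crop1.png

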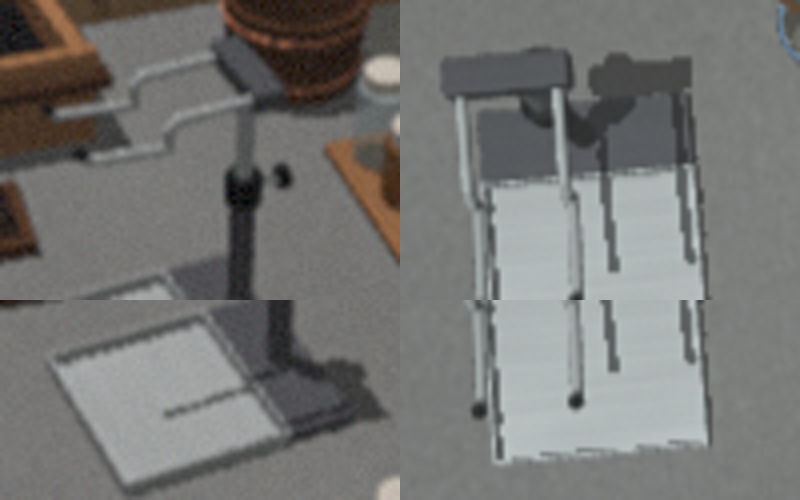

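Crop 1 shows the black prong tips: side at about (247,133) and (255.5,143.8), top at (180,222) and (204,220). The bottoms of the drops are at side (267.5,130.8) and (276,142), and top (178.8,196) and (201.3,195).

```bash
cat >> h.py <<'E'
from scipy.spatial.transform import Rotation as Ro
def Rcur(): return Ro.from_rotvec(get_obs()["tool_rot"])
def goto(y,z,P):
    "turn(deg) and shift(mm) from the present pose to tool axes y,z and TCP P"
    y,z=np.array(y,float),np.array(z,float); y/=np.linalg.norm(y); z/=np.linalg.norm(z)
    T=Ro.from_matrix(np.c_[np.cross(y,z),y,z]); o=get_obs()
    print("turn",np.degrees((T*Rcur().inv()).as_rotvec()).round(1),"shift",((np.array(P)-o["eef_pos"])*1e3).round(1))
E
python3 - <<'E'
from h import *
s=cam("side")[1:];p=cam("top")[1:]
for n,a,b in(("tipL",(247,133),(180,222)),("tipR",(255.5,143.75),(204,220)),("bendL",(267.5,130.75),(178.75,196)),("bendR",(276.2,142),(201.3,195))):
    print(n,tri(ray(*s,*a),ray(*p,*b)))
g=np.array([.4664,-.3258,.1208]); X=np.array([.408,.913,0]);Y=np.array([-.913,.408,0]);Z=np.array([0,0,1.])
d=(X-Z)/2**.5; n=(X+Z)/2**.5
foot=g-n*.020+d*.006
print(foot); goto(Y,d,foot-d*.07-n*.012)
E
```

```text
tipL (array([0.51295227, 0.25560106, 0.24786427]), np.float64(0.00028694220554828623))
tipR (array([0.51981016, 0.19090805, 0.25086905]), np.float64(0.0018568287122899282))
bendL (array([0.58306462, 0.26559162, 0.23430866]), np.float64(0.0020077802931922975))
bendR (array([0.58895694, 0.20432065, 0.23202348]), np.float64(0.0021818717828031454))
[ 0.46236101 -0.33483824  0.10241522]
turn [ 46.1  20.5 -90.6] shift [ 245.9 -982.1 -101.5]
```

Request:
{"op": "step_arm", "data": {
  "plan": [
    [3, 1, -6, 25, -60, 10, 0],
    [6, 3, -11, 50, -120, 20, 0],
    [9, 4, -17, 75, -180, 25, 0],
    [12, 5, -23, 100, -240, 25, 0],
    [14, 6, -28, 125, -300, 25, 0],
    [17, 8, -34, 150, -360, 25, 0],
    [20, 9, -40, 175, -420, 25, 0],
    [23, 10, -45, 200, -475, 25, 0]
  ]
}}

```text
t: 1.3
eef_pos: [0.3862, 0.1333, 0.2712]
tool_rot: [-2.344, 1.458, 0.32]
wrist_force: [2.1, -0.3, -0.2]
gripper_width: 0.0
finger_force: 0.0
```

```bash
cat > k.py <<'E'
from h import *
g=np.array([.4664,-.3258,.1208]); X=np.array([.408,.913,0]);Y=np.array([-.913,.408,0]);Z=np.array([0,0,1.])
d=(X-Z)/2**.5; n=(X+Z)/2**.5
foot=g-n*.020+d*.006; pre=foot-d*.07-n*.012
E
python3 -c "
from k import *
o=get_obs();print(o['eef_pos'],o['joints']);goto(Y,d,pre)"
```

```text
[0.38617984 0.13334851 0.27116398] [ 0.42286585 -0.03657962 -0.35375826 -0.43811018 -1.11057888  0.20352996]
turn [ 23.2  10.6 -45.4] shift [  52.5 -521.1 -127.7]
```

Request:
{"op": "step_arm", "data": {
  "plan": [
    [3, 1, -6, 6, -60, 10, 0],
    [6, 3, -11, 12, -120, 20, 0],
    [9, 4, -17, 18, -180, 20, 0],
    [12, 5, -23, 24, -240, 20, 0],
    [14, 6, -28, 30, -300, 20, 0],
    [17, 8, -34, 36, -360, 20, 0],
    [20, 9, -40, 40, -420, 20, 0],
    [23, 10, -45, 46, -480, 20, 0]
  ]
}}

```text
t: 2.3
eef_pos: [0.4318, -0.3471, 0.2902]
tool_rot: [-1.329, 2.031, 0.538]
wrist_force: [1.1, -0.1, 0.5]
gripper_width: 0.0001
finger_force: 0.0
```

Request:
{"op": "step_arm", "data": {
  "plan": [
    [0, 0, 0, 0, -27, -20, 0],
    [0, 0, 0, 0, -27, -20, 0]
  ]
}}

```text
t: 2.55
eef_pos: [0.4312, -0.3734, 0.2673]
tool_rot: [-1.328, 2.032, 0.543]
wrist_force: [0.2, 0.1, -0.1]
gripper_width: -0.0001
finger_force: 0.0
```

```bash
python3 -c "
from k import *
o=get_obs();print(o['eef_pos'],o['joints'],o['wrist_force']);goto(Y,d,pre)"
```

```text
[ 0.43119178 -0.37337816  0.26731662] [-0.82468944  0.47329822  0.25007586 -0.71210407 -1.68531095  0.45283948] [ 0.22893739  0.13943936 -0.14763805]
turn [ 0.2  0.2 -0.3] shift [   7.5  -14.4 -123.9]
```

Request:
{"op": "step_arm", "data": {
  "plan": [
    [0, 0, 0, 4, -7, -60, 0],
    [0, 0, 0, 8, -14, -124, 0],
    [0, 0, 0, 8, -14, -124, 0],
    [0, 0, 0, 14, 0, -140, 0],
    [0, 0, 0, 20, 13, -155, 0],
    [0, 0, 0, 28, 31, -174, 0],
    [0, 0, 0, 28, 31, -174, 0]
  ]
}}

```text
t: 3.42
eef_pos: [0.4608, -0.3398, 0.0989]
tool_rot: [-1.338, 2.027, 0.536]
wrist_force: [-0.5, -0.9, -0.1]
gripper_width: 0.0004
finger_force: 0.0
```

```bash
python3 -c "
from k import *
o=get_obs();print(o['eef_pos'],o['wrist_force']);goto(Y,d,foot-n*.012)
a=cam('side')[0][250:355,230:370];b=cam('top')[0][180:285,320:460]
cv2.imwrite('pics/c2.png',np.hstack([cv2.resize(x,(400,300),interpolation=2) for x in(a,b)]))"
```

```text
[ 0.46082309 -0.33984945  0.09887656] [-0.49208614 -0.94442719 -0.14189547]
turn [ 0.5  0.6 -0.6] shift [-1.9 -2.7 -4.9]
```

View pics/c2.png

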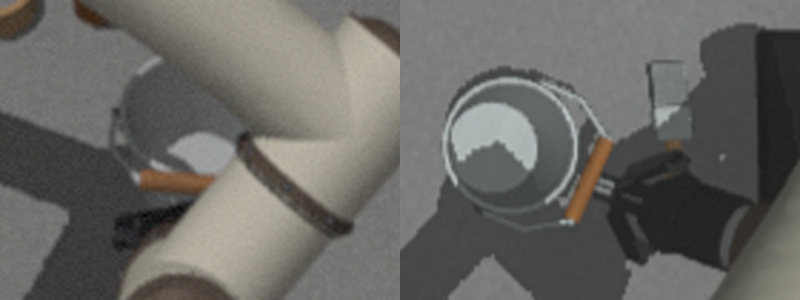

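Request:
{"op": "step_arm", "data": {
  "plan": [
    [0, 0, 0, 1, 3, 3, 0],
    [0, 0, 0, 2, 5, 6, 0],
    [0, 0, 0, 4, 9, 18, 0],
    [0, 0, 0, 7, 15, 30, 0],
    [0, 0, 0, 10, 22, 41, 0],
    [0, 0, 0, 14, 30, 50, 0],
    [0, 0, 0, 18, 40, 59, 0],
    [0, 0, 0, 23, 51, 65, 0]
  ]
}}

```text
t: 4.53
eef_pos: [0.4833, -0.2891, 0.162]
tool_rot: [-1.334, 2.029, 0.537]
wrist_force: [-0.4, -1.3, -0.5]
gripper_width: 0.0
finger_force: 0.2
```

```bash
python3 -c "
from k import *
o=get_obs();print(o['eef_pos'],o['wrist_force'])
a=cam('side')[0][250:355,230:370];b=cam('top')[0][180:285,320:460]
cv2.imwrite('pics/c3.png',np.hstack([cv2.resize(x,(400,300),interpolation=2) for x in(a,b)]))"
```

```text
[ 0.48331542 -0.28906265  0.16196685] [-0.37765162 -1.27744701 -0.48131454]
```

View pics/c3.png

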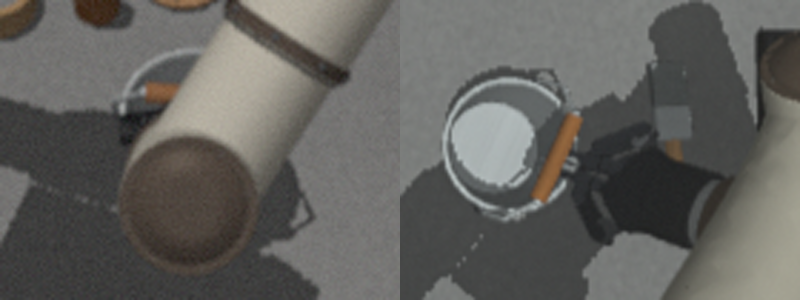

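The pail hasn't moved and the bail has swung to about 1.1 rad. I'll continue to upright.

Request:
{"op": "step_arm", "data": {
  "plan": [
    [0, 0, 0, 5, 10, 4, 0],
    [0, 0, 0, 9, 20, 6, 0],
    [0, 0, 0, 12, 28, 8, 0],
    [0, 0, 0, 16, 35, 8, 0],
    [0, 0, 0, 16, 35, 8, 0]
  ]
}}

```text
t: 5.25
eef_pos: [0.4991, -0.2543, 0.1693]
tool_rot: [-1.334, 2.029, 0.538]
wrist_force: [0.2, -0.3, -0.5]
gripper_width: -0.0001
finger_force: 0.0
```

```bash
cat >> h.py <<'E'
def gripmask(n,x,y,w,h):
    im,K,R,t=cam(n); hsv=cv2.cvtColor(im[y:y+h,x:x+w],cv2.COLOR_BGR2HSV)
    m=cv2.inRange(hsv,(3,90,60),(25,255,255)); k,l,s,ce=cv2.connectedComponentsWithStats(m)
    pts=np.argwhere(l==1+np.argmax(s[1:,4]))[:,::-1]+[x,y]; c=pts.mean(0)
    u=np.linalg.svd(pts-c,full_matrices=False)[2][0]; pr=(pts-c)@u
    return (K,R,t),c,c+u*pr.min(),c+u*pr.max(),len(pts),im
E
python3 -c "
from k import *
o=get_obs();print(o['eef_pos'],o['wrist_force'])
k,c,a,b,N,im=gripmask('top',340,200,50,60); print(c,a,b,N)
for q in (c,a,b): print(onz(*k,*q,.188))
"
```

```text
[ 0.49910447 -0.25427801  0.16932711] [ 0.17899886 -0.33546926 -0.45461027]
[363.06451613 228.72580645] [369.28420918 214.56400942] [356.46036071 243.76299683] 186
[ 0.50397313 -0.24460559  0.188     ]
[ 0.54421159 -0.26227429  0.188     ]
[ 0.46150909 -0.22595966  0.188     ]
```

Request:
{"op": "step_arm", "data": {
  "plan": [
    [0, 0, 0, -4, -8, -8, 0],
    [0, 0, 0, -4, -8, -8, 0],
    [0, 0, 0, -16, -36, 23, 0],
    [0, 0, 0, -30, -66, 56, 0],
    [0, 0, 0, -30, -66, 110, 0],
    [0, 0, 0, -20, -46, 160, 0.6],
    [0, 0, 0, -10, -20, 160, 0.6]
  ]
}}

```text
t: 6.18
eef_pos: [0.4899, -0.2764, 0.3341]
tool_rot: [-1.336, 2.027, 0.524]
wrist_force: [-0.5, 0.3, -0.9]
gripper_width: 0.0361
finger_force: 0.0
```

```bash
python3 -c "
from k import *
k,c,a,b,N,im=gripmask('top',340,200,50,60); print(c,a,b,N,onz(*k,*c,.188))
goto(-X,-Z,[.503,-.2455,.29])"
```

```text
[362.97777778 228.79444444] [369.22675919 214.53771049] [356.42364222 243.74737208] 180 [ 0.50377639 -0.24436091  0.188     ]
turn [-46.5 -17.   84.1] shift [ 12.7  26.8 -42.5]
```

Request:
{"op": "step_arm", "data": {
  "plan": [
    [-5, -2, 9, 2, 4, 0, 0.6],
    [-10, -3.5, 17.5, 4, 8, 0, 0.6],
    [-14.5, -5, 26, 6, 12, 0, 0.6],
    [-19, -7, 35, 8, 16, 0, 0.6],
    [-24, -9, 43, 10, 20, 0, 0.6],
    [-28.5, -10.5, 52, 12, 26, 0, 0.6],
    [-33.5, -12, 60.5, 12, 26, 0, 0.6],
    [-38.5, -14, 69.5, 12, 26, 0, 0.6]
  ]
}}

```text
t: 7.22
eef_pos: [0.5011, -0.249, 0.3287]
tool_rot: [-2.849, 1.001, 0.12]
wrist_force: [-0.4, 0.3, -0.5]
gripper_width: 0.0514
finger_force: 0.0
```

```bash
python3 -c "
from k import *
print(get_obs()['joints']);goto(-X,-Z,[.5038,-.2445,.29])"
```

```text
[-0.24004724  0.27490994  0.09652517 -0.12716037 -1.46074463  1.15374912]
turn [-7.7 -3.  14.6] shift [  2.7   4.5 -38.7]
```

Request:
{"op": "step_arm", "data": {
  "plan": [
    [-4, -1.5, 7, 3, 4, -10, 0.6],
    [-7.7, -3, 14.6, 3, 4, -39, 0.6],
    [-7.7, -3, 14.6, 3, 4, -39, 0.6],
    [-7.7, -3, 14.6, 3, 4, -39, 0.6]
  ]
}}

```text
t: 7.72
eef_pos: [0.5046, -0.2455, 0.2914]
tool_rot: [-3.068, 0.666, -0.002]
wrist_force: [0.3, -0.2, 0.8]
gripper_width: 0.0512
finger_force: 0.0
```

```bash
python3 -c "
from k import *
goto(-X,-Z,[.5035,-.2448,.183])"
```

```text
turn [-0.1  0.1  0.4] shift [  -1.1    0.7 -108.4]
```

Request:
{"op": "step_arm", "data": {
  "plan": [
    [0, 0, 0, -1, 1, -40, 0.6],
    [0, 0, 0, -1, 1, -75, 0.6],
    [0, 0, 0, -1, 1, -100, 0.6],
    [0, 0, 0, -1, 1, -108, 0.6],
    [0, 0, 0, -1, 1, -108, 0.6],
    [0, 0, 0, -1, 1, -108, 0.3],
    [0, 0, 0, -1, 1, -108, 0],
    [0, 0, 0, -1, 1, -108, 0]
  ],
  "squeeze": 40
}}

```text
t: 8.72
eef_pos: [0.5036, -0.2442, 0.1837]
tool_rot: [-3.07, 0.662, -0.004]
wrist_force: [-1.1, 0.5, 3.8]
gripper_width: 0.0168
finger_force: 39.1
```

Request:
{"op": "step_arm", "data": {
  "plan": [
    [0, 0, 0, 0, 0, 0, 0],
    [0, 0, 0, 0, 0, 0, 0],
    [0, 0, 0, 0, 0, 0, 0]
  ]
}}

```text
t: 9.1
eef_pos: [0.5037, -0.2441, 0.1837]
tool_rot: [-3.07, 0.662, -0.004]
wrist_force: [-0.0, 0.6, 5.7]
gripper_width: 0.0168
finger_force: 39.3
```

Request:
{"op": "step_arm", "data": {
  "plan": [
    [0, 0, 0, 0, 0, 3, 0],
    [0, 0, 0, 0, 0, 10, 0],
    [0, 0, 0, 0, 0, 22, 0],
    [0, 0, 0, 0, 0, 42, 0],
    [0, 0, 0, 0, 0, 68, 0],
    [0, 0, 0, 0, 0, 95, 0],
    [0, 0, 0, 0, 0, 120, 0],
    [0, 0, 0, 0, 0, 135, 0]
  ]
}}

```text
t: 10.1
eef_pos: [0.5031, -0.244, 0.319]
tool_rot: [-3.069, 0.663, -0.003]
wrist_force: [0.3, 0.4, -4.7]
gripper_width: 0.0164
finger_force: 39.1
```

Request:
{"op": "step_arm", "data": {
  "plan": [
    [0, 0, 0, 0, 0, 5, 0],
    [0, 0, -1, 0, 5, 5, 0],
    [0, 0, -4, -1, 15, 5, 0],
    [0, 0, -8, -2, 32, 5, 0],
    [0, 0, -13, -4, 55, 5, 0],
    [0, 0, -18, -6, 85, 5, 0],
    [0, 0, -23, -9, 115, 5, 0],
    [0, 0, -28, -12, 145, 5, 0]
  ]
}}

```text
t: 11.1
eef_pos: [0.4902, -0.0977, 0.321]
tool_rot: [-2.816, 1.391, 0.003]
wrist_force: [1.5, 0.8, -3.8]
gripper_width: 0.0171
finger_force: 39.1
```

Request:
{"op": "step_arm", "data": {
  "plan": [
    [0, 0, -5, -3, 35, 0, 0],
    [0, 0, -10, -6, 70, 0, 0],
    [0, 0, -15, -10, 105, 0, 0],
    [0, 0, -20, -13, 140, 0, 0],
    [0, 0, -25, -16, 170, 0, 0],
    [0, 0, -28, -19, 195, 0, 0],
    [0, 0, -30, -21, 215, 0, 0],
    [0, 0, -30.5, -23, 230, 0, 0]
  ]
}}

```text
t: 12.1
eef_pos: [0.4671, 0.132, 0.321]
tool_rot: [2.355, -2.079, -0.001]
wrist_force: [0.5, 0.3, -4.3]
gripper_width: 0.0166
finger_force: 39.1
```

```bash
python3 -c "
from k import *
o=get_obs();print(o['joints'],o['gripper_width'],o['wrist_force'])
sx=np.array([.991,.13,0])
goto(-sx,-Z,[.466,.217,.32])
a=cam('side')[0][80:260,180:420];b=cam('top')[0][120:300,120:360]
cv2.imwrite('pics/c4.png',np.hstack([cv2.resize(x,(400,300),interpolation=2) for x in(a,b)]))"
```

```text
[ 6.10729416e-01  9.51348436e-02 -1.88914129e-01 -2.93038146e-04
 -1.28752704e+00 -4.86366951e-01] 0.016597435379557036 [ 0.53623012  0.28366797 -4.34389514]
turn [ 0.  -0.   0.4] shift [-1.1 85.  -1. ]
```

View pics/c4.png

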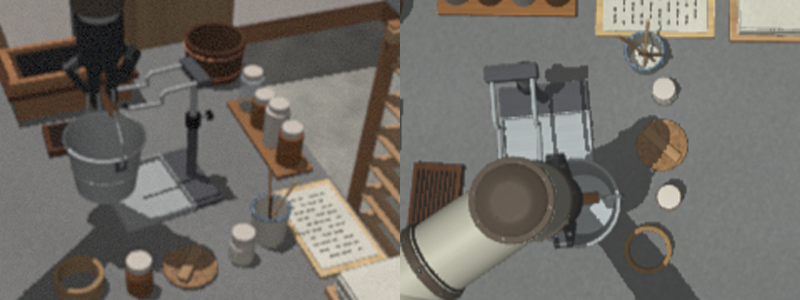

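Picture c4 shows the pail hanging upright from the gripper, clear of the stand, with the prongs to its left at about (490–550,80–150) in the top half. Next I'll refine the stand heading from the tray's edges.

```bash
python3 -c "
from k import *
k=cam('top')[1:]
f=lambda x,y,z:onz(*k,160+(x-400)/4,(145+y/4) if y<300 else 195+(y-300)/4,z)
A,B,C,D=[f(*q,.016) for q in((497,463),(708,445),(478,110),(690,92))]
ang=lambda v:np.degrees(np.arctan2(v[1],v[0]))
print(A,B,C,D,'front',ang(A-B)-90,'sides',ang(C-A),ang(D-B), 'wid',np.linalg.norm(A-B),np.linalg.norm(C-A))
L,R=f(480,408,.249),f(576,400,.249);l,r=f(460,97,.26),f(557,92,.26)
print('tips',L,R,ang(L-R)-90,'rear',l,r,ang(l-r)-90,ang(l+r-L-R))
"
```

```text
[0.47845334 0.30358407 0.016     ] [0.49563212 0.13147834 0.016     ] [0.68724822 0.3267546  0.016     ] [0.70480511 0.15147459 0.016     ] front 5.700113640599113 sides 6.332356899844311 5.460694383487485 wid 0.17296095806251288 0.21007659934985148
tips [0.51276334 0.2553296  0.249     ] [0.51901276 0.19155643 0.249     ] 5.59679754529148 rear [0.6526473  0.27076593 0.26      ] [0.65692463 0.20623975 0.26      ] 3.7924964637929577 6.188047565014384
```

Request:
{"op": "step_arm", "data": {
  "plan": [
    [0, 0, -0.5, 0, 6, 0, 0],
    [0, 0, -1, -1, 20, 0, 0],
    [0, 0, -1.3, -1, 40, 0, 0],
    [0, 0, -1.3, -1, 60, 0, 0],
    [0, 0, -1.3, -1, 76, 0, 0],
    [0, 0, -1.3, -1, 84, 0, 0],
    [0, 0, -1.3, -1, 86, 0, 0],
    [0, 0, -1.3, -1, 86, 0, 0]
  ]
}}

```text
t: 13.25
eef_pos: [0.4669, 0.2171, 0.3223]
tool_rot: [-2.33, 2.104, -0.001]
wrist_force: [-0.4, -0.2, -5.6]
gripper_width: 0.0167
finger_force: 39.8
```

Request:
{"op": "step_arm", "data": {
  "plan": [
    [0, 0, 0, 6, 0.6, 0, 0],
    [0, 0, 0, 20, 2, 0, 0],
    [0, 0, 0, 40, 4, 0, 0],
    [0, 0, 0, 62, 6, 0, 0],
    [0, 0, 0, 84, 8.5, 0, 0],
    [0, 0, 0, 98, 10, 0, 0],
    [0, 0, 0, 104, 10.5, 0, 0],
    [0, 0, 0, 104, 10.5, 0, 0]
  ]
}}

```text
t: 14.25
eef_pos: [0.571, 0.2274, 0.322]
tool_rot: [-2.331, 2.105, -0.001]
wrist_force: [0.0, -0.4, -3.8]
gripper_width: 0.0166
finger_force: 39.9
```

```bash
python3 -c "
from k import *
o=get_obs();print(o['joints'],o['gripper_width'],o['wrist_force'])
goto([-.995,-.101,0],-Z,[.575,.2290,.32])
a=cam('side')[0][90:190,220:355];b=cam('top')[0][130:230,140:275]
cv2.imwrite('pics/c5.png',np.hstack([cv2.resize(x,(400,296),interpolation=2) for x in(a,b)]))"
```

```text
[ 6.42181872e-01  3.26393097e-01  1.11430130e-01  3.08456589e-04
 -1.35493240e+00 -5.40727927e-01] 0.016620897738981268 [ 0.02141126 -0.375493   -3.8268838 ]
turn [-0.   0.1 -0. ] shift [ 4.   1.6 -2. ]
```

View pics/c5.png

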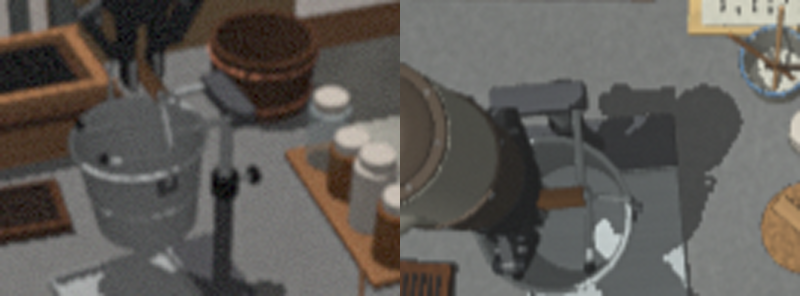

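Request:
{"op": "step_arm", "data": {
  "plan": [
    [0, 0, 0, -1, 1, -5, 0],
    [0, 0, 0, -2, 1, -16, 0],
    [0, 0, 0, -2, 1, -32, 0],
    [0, 0, 0, -2, 1, -44, 0],
    [0, 0, 0, -2, 1, -50, 0],
    [0, 0, 0, -2, 1, -53, 0],
    [0, 0, 0, -2, 1, -53, 0]
  ]
}}

```text
t: 15.22
eef_pos: [0.5691, 0.2286, 0.2694]
tool_rot: [-2.33, 2.104, -0.001]
wrist_force: [0.5, -0.9, -4.2]
gripper_width: 0.0168
finger_force: 39.9
```

Request:
{"op": "step_arm", "data": {
  "plan": [
    [0, 0, 0, 0, 0, -2, 0],
    [0, 0, 0, 0, 0, -4, 0],
    [0, 0, 0, 0, 0, -6, 0],
    [0, 0, 0, 0, 0, -8, 0],
    [0, 0, 0, 0, 0, -8, 0]
  ]
}}

```text
t: 15.85
eef_pos: [0.5688, 0.2285, 0.261]
tool_rot: [-2.331, 2.105, -0.001]
wrist_force: [0.7, -0.2, -4.0]
gripper_width: 0.0163
finger_force: 39.9
```

Request:
{"op": "step_arm", "data": {
  "plan": [
    [0, 0, 0, 0, 0, -2, 0],
    [0, 0, 0, 0, 0, -4, 0],
    [0, 0, 0, 0, 0, -6, 0],
    [0, 0, 0, 0, 0, -6, 0]
  ]
}}

```text
t: 16.35
eef_pos: [0.5688, 0.2285, 0.255]
tool_rot: [-2.331, 2.105, -0.001]
wrist_force: [0.5, 0.6, -4.0]
gripper_width: 0.0167
finger_force: 39.8
```

Request:
{"op": "step_arm", "data": {
  "plan": [
    [0, 0, 0, 0, 0, -1.5, 0],
    [0, 0, 0, 0, 0, -3, 0],
    [0, 0, 0, 0, 0, -4, 0],
    [0, 0, 0, 0, 0, -4, 0]
  ]
}}

```text
t: 16.85
eef_pos: [0.5689, 0.2286, 0.2514]
tool_rot: [-2.331, 2.104, -0.001]
wrist_force: [-0.3, -0.4, -3.4]
gripper_width: 0.0165
finger_force: 40.0
```

Request:
{"op": "step_arm", "data": {
  "plan": [
    [0, 0, 0, 0, 0, -1, 0],
    [0, 0, 0, 0, 0, -2, 0],
    [0, 0, 0, 0, 0, -2, 0]
  ]
}}

```text
t: 17.23
eef_pos: [0.5691, 0.2286, 0.251]
tool_rot: [-2.33, 2.103, -0.003]
wrist_force: [-4.0, -1.0, 5.3]
gripper_width: 0.0168
finger_force: 40.8
```

Request:
{"op": "step_arm", "data": {
  "plan": [
    [0, 0, 0, 0, 0, -1, 0],
    [0, 0, 0, 0, 0, -2, 0],
    [0, 0, 0, 0, 0, -2, 0]
  ]
}}

```text
t: 17.6
eef_pos: [0.5691, 0.2286, 0.2508]
tool_rot: [-2.329, 2.102, -0.004]
wrist_force: [-6.8, -0.9, 10.7]
gripper_width: 0.0169
finger_force: 41.4
```

Request:
{"op": "step_arm", "data": {
  "plan": [
    [0, 0, 0, 0, 0, 4, 0],
    [0, 0, 0, 0, 0, 8, 0],
    [0, 0, 0, -4, -0.4, 8, 0],
    [0, 0, 0, -8, -0.8, 8, 0],
    [0, 0, 0, -8, -0.8, 6, 0],
    [0, 0, 0, -8, -0.8, 4, 0],
    [0, 0, 0, -8, -0.8, 3, 0],
    [0, 0, 0, -8, -0.8, 3, 0]
  ]
}}

```text
t: 18.6
eef_pos: [0.561, 0.2278, 0.252]
tool_rot: [-2.33, 2.103, -0.002]
wrist_force: [-4.4, -0.5, 6.1]
gripper_width: 0.0164
finger_force: 40.8
```

Request:
{"op": "step_arm", "data": {
  "plan": [
    [0, 0, 0, 0, 0, -1, 0],
    [0, 0, 0, 0, 0, -2, 0],
    [0, 0, 0, 0, 0, -2, 0]
  ]
}}

```text
t: 18.98
eef_pos: [0.5612, 0.2278, 0.2518]
tool_rot: [-2.329, 2.102, -0.004]
wrist_force: [-6.9, -0.8, 11.5]
gripper_width: 0.0164
finger_force: 41.4
```

Request:
{"op": "step_arm", "data": {
  "plan": [
    [0, 0, 0, 0, 0, 2, 0],
    [0, 0, 0, 0, 0, 4, 0],
    [0, 0, 0, 4, 0.4, 4, 0],
    [0, 0, 0, 8, 0.8, 4, 0],
    [0, 0, 0, 8, 0.8, 4, 0]
  ]
}}

```text
t: 19.6
eef_pos: [0.5696, 0.2287, 0.2513]
tool_rot: [-2.33, 2.105, -0.001]
wrist_force: [0.8, -0.7, -4.1]
gripper_width: 0.0163
finger_force: 40.0
```

Request:
{"op": "step_arm", "data": {
  "plan": [
    [0, 0, 0, 1.5, 0.15, 0, 0],
    [0, 0, 0, 3, 0.3, 0, 0],
    [0, 0, 0, 3, 0.3, 0, 0]
  ]
}}

```text
t: 19.98
eef_pos: [0.5719, 0.2288, 0.252]
tool_rot: [-2.331, 2.105, -0.001]
wrist_force: [-0.1, 0.9, -3.7]
gripper_width: 0.0166
finger_force: 39.9
```

Request:
{"op": "step_arm", "data": {
  "plan": [
    [0, 0, 0, 1.5, 0.15, 0, 0],
    [0, 0, 0, 3, 0.3, 0, 0],
    [0, 0, 0, 3, 0.3, 0, 0]
  ]
}}

```text
t: 20.35
eef_pos: [0.5744, 0.2291, 0.2522]
tool_rot: [-2.331, 2.105, -0.0]
wrist_force: [-2.7, -0.1, -3.4]
gripper_width: 0.0166
finger_force: 40.0
```

Request:
{"op": "step_arm", "data": {
  "plan": [
    [0, 0, 0, 1, 0.1, 0, 0],
    [0, 0, 0, 2, 0.2, 0, 0],
    [0, 0, 0, 2, 0.2, 0, 0]
  ]
}}

```text
t: 20.72
eef_pos: [0.5747, 0.229, 0.2521]
tool_rot: [2.33, -2.103, -0.003]
wrist_force: [-8.3, 1.1, -0.3]
gripper_width: 0.0164
finger_force: 40.3
```

The back stop was felt at x = 0.5745. I'll ease off, lower onto the root, and let go gently.

Request:
{"op": "step_arm", "data": {
  "plan": [
    [0, 0, 0, -1.5, -0.1, 0, 0],
    [0, 0, 0, -3, -0.3, 0, 0],
    [0, 0, 0, -3, -0.3, -1, 0],
    [0, 0, 0, -3, -0.3, -1.5, 0],
    [0, 0, 0, -3, -0.3, -1.5, 0]
  ]
}}

```text
t: 21.35
eef_pos: [0.5743, 0.2291, 0.2508]
tool_rot: [-2.33, 2.104, -0.002]
wrist_force: [1.0, -1.0, -4.2]
gripper_width: 0.0166
finger_force: 39.9
```

Request:
{"op": "step_arm", "data": {
  "plan": [
    [0, 0, 0, 0, 0, -0.5, 0],
    [0, 0, 0, 0, 0, -0.5, 0]
  ]
}}

```text
t: 21.6
eef_pos: [0.5743, 0.2292, 0.2507]
tool_rot: [-2.33, 2.104, -0.002]
wrist_force: [0.0, -0.0, -3.8]
gripper_width: 0.0165
finger_force: 40.0
```

Request:
{"op": "step_arm", "data": {
  "plan": [
    [0, 0, 0, 0, 0, -0.7, 0],
    [0, 0, 0, 0, 0, -1.2, 0],
    [0, 0, 0, 0, 0, -1.2, 0]
  ]
}}

```text
t: 21.98
eef_pos: [0.5743, 0.2292, 0.2504]
tool_rot: [-2.329, 2.103, -0.003]
wrist_force: [-2.5, -0.0, 4.5]
gripper_width: 0.0168
finger_force: 40.6
```

Request:
{"op": "step_arm", "data": {
  "plan": [
    [0, 0, 0, 0, 0, 0.6, 0],
    [0, 0, 0, 0, 0, 0.6, 0],
    [0, 0, 0, 0, 0, 0.6, 0.25],
    [0, 0, 0, 0, 0, 0.6, 0.4],
    [0, 0, 0, 0, 0, 0.6, 0.5],
    [0, 0, 0, 0, 0, 0.6, 0.5],
    [0, 0, 0, 0, 0, 0.6, 0.5]
  ],
  "squeeze": 20
}}

```text
t: 22.85
eef_pos: [0.5739, 0.2291, 0.2497]
tool_rot: [-2.331, 2.104, -0.001]
wrist_force: [0.3, 0.3, 0.3]
gripper_width: 0.0426
finger_force: 0.0
```

Request:
{"op": "step_arm", "data": {
  "plan": [
    [0, 0, 0, 0, 0, 5, 0.5],
    [0, 0, 0, 0, 0, 15, 0.5],
    [0, 0, 0, 0, 0, 35, 0.5],
    [0, 0, 0, 0, 0, 65, 0.5],
    [0, 0, 0, 0, 0, 95, 0.5],
    [0, 0, 0, -40, -4, 120, 0.5],
    [0, 0, 0, -90, -9, 130, 0.5],
    [0, 0, 0, -140, -14, 130, 0.5]
  ]
}}

```text
t: 23.85
eef_pos: [0.4331, 0.215, 0.3816]
tool_rot: [-2.327, 2.103, -0.002]
wrist_force: [-0.6, 0.8, 0.9]
gripper_width: 0.0425
finger_force: 0.0
```

Request:
{"op": "step_arm", "data": {
  "plan": [
    [0, 0, 0, -20, 50, 0, 0.5],
    [0, 0, 0, -40, 100, 0, 0.5],
    [0, 0, 0, -60, 150, 0, 0.5],
    [0, 0, 0, -80, 190, 0, 0.5],
    [0, 0, 0, -80, 190, 0, 0.5]
  ]
}}

```text
t: 24.48
eef_pos: [0.3527, 0.4073, 0.3798]
tool_rot: [-2.334, 2.1, -0.001]
wrist_force: [-0.9, -0.7, -0.1]
gripper_width: 0.0427
finger_force: 0.0
```

```bash
python3 -c "
from k import *
o=get_obs();print(o['t'],o['eef_pos'],o['wrist_force'])
A=cam('side');B=cam('top')
ks,c1,*_=gripmask('side',255,105,45,40);kt,c2,*_=gripmask('top',165,175,60,40);
p=tri(ray(*ks,*c1),ray(*kt,*c2))
print(c1,c2,p,np.degrees(1))
a=A[0][80:230,200:400];b=B[0][120:270,130:330]
cv2.imwrite('pics/c6.png',np.hstack([cv2.resize(x,(400,300),interpolation=2) for x in(a,b)]))"
```

```text
24.475 [0.35267491 0.40733813 0.37983245] [-0.89895839 -0.74778105 -0.07535896]
[264.02702703 128.18918919] [188.60199005 199.19900498] (array([0.56628555, 0.23055881, 0.27051183]), np.float64(0.011512246338735994)) 57.29577951308232
```

View pics/c6.png

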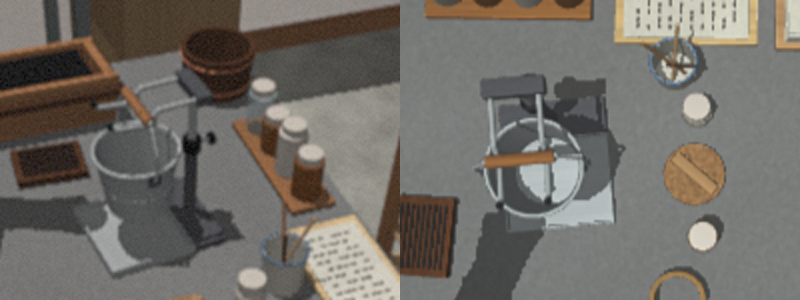

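Picture c6 shows the pail hanging upright with its grip across both prongs (crop top (518,158)) just in front of the drop, and the bystanders undisturbed. I'll check the root position numerically.

```bash
python3 -c "
from k import *
kt,c,a,b,N,im=gripmask('top',165,175,60,40)
P=[onz(*kt,*q,.256) for q in(c,a,b)]
print(c,a,b); O=np.array([.575,.229,0]);sx=np.array([.995,.101,0])
for p in P: print(p,(p-O)@sx)
im=cv2.resize(cam('side')[0][110:210,230:330],(600,600),interpolation=2);cv2.imwrite('pics/c7.png',im)
"
```

```text
[188.65 199.18] [206.23832346 197.50998787] [171.97750201 200.76305445]
[0.57343732 0.23262275 0.256     ] -0.001188972756859381
[0.57856542 0.18600228 0.256     ] -0.0007951735254783827
[0.56857854 0.27679468 0.256     ] -0.0015620892976155175
```

View pics/c7.png

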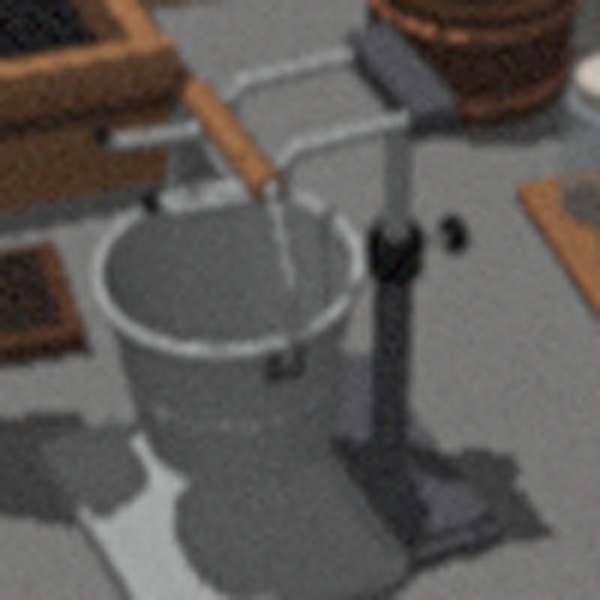

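Picture c7 shows the grip seated at the foot of the drop on both prongs ((195,95) to (265,180)), with the pail hanging level and free. I'm handing the job in.

```bash
python3 -c "
from plant import workorder
print(workorder.sign_off())"
```

```text
the job is handed in; nothing more can be done
None
```

The pail hangs upright and free at the root of the double hook, within about 2 mm by the top camera; I let go, backed the arm clear at 24.5 s of the 72 s allowed, saw no bystander moved, and handed the job in.

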